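# Sweep the used caps off the deck into the discard tray

### The job

With your fingertips, sweep the three loose screw caps (two green, one red) along the raised white deck and off its end into the empty yellow discard tray. Only push them: do not pick them up or lift them off the deck. None may end up on the bench or in the blue tray of samples, and the pot and the vial on the deck, the measuring cylinder and the amber bottle must be left standing where they are.

Things in the scene. Friction and masses are not known exactly. Their poses are not given: they have to be found in the camera images.
- deck: fixed raised white deck, a flat plate 280 (its x) by 340 (its y) mm on short feet, its top flat and without a rim, 50 mm above the bench (world z = 0.050). Origin on the bench under its centre, z up; the ends towards its +y and -y (170 mm from the centre) each have a tray against them; yaw and place vary
- discard_tray: empty yellow open tray, fixed to the bench, 170 (its x) by 130 (its y) by 40 mm high, walls 4 mm, floor 4 mm thick; its axes are parallel to the deck's. It stands against the deck's +y or -y end (it varies which) with a gap of 3 mm, its rim 10 mm below the deck's top, and is shifted to and fro along the deck's x. Origin at the centre of its underside, on the bench
- keep_tray: blue tray of the same size, fixed at the other end of the deck, holding four sample tubes (fixed in it) that do not stand higher than the deck's top; nothing may be swept into it. Origin at the centre of its underside
- cap_a_center (a point): centre (half-way up) of a loose used green screw cap: a solid disc 38 mm across and 14 mm high, about 15 g, lying flat on the raised white deck at the start (centre 7 mm above the deck's top); slides easily when pushed
- cap_b_center (a point): centre (half-way up) of a loose used red screw cap: a solid disc 38 mm across and 14 mm high, about 15 g, lying flat on the raised white deck at the start (centre 7 mm above the deck's top); slides easily when pushed
- cap_c_center (a point): centre (half-way up) of a loose used green screw cap: a solid disc 38 mm across and 14 mm high, about 15 g, lying flat on the raised white deck at the start (centre 7 mm above the deck's top); slides easily when pushed
- sample_pot_center (a point): centre (half-way up) of a loose clear specimen pot with a dark green lid, 46 mm across, 58 mm high, 90 g, standing on the deck along its far (+x) edge; a bystander
- sample_vial_center (a point): centre (half-way up) of a loose amber vial with a white lid, 32 mm across, 62 mm high, 50 g, standing on the deck along its far (+x) edge; a bystander
- cylinder: glass measuring cylinder with dark contents, 190 mm high, foot 68 mm across, standing loose on the bench beyond the deck; a bystander. Origin at the centre of its underside
- amber_bottle: amber glass bottle with a black cap and yellow label, 72 mm across, 170 mm high, standing loose on the bench beyond the deck; a bystander. Origin at the centre of its underside
Mind the look-alikes: they are no part of the job. What is shaped like the part that bears cap_a_center but pink or purple is not meant.

How it is judged:
At the end, for the whole second after the job is handed in: All three cap centres are inside the yellow tray (within 82 mm of its centre along its x, 62 mm along its y, under 40 mm above the bench) and at rest; pot, vial, cylinder and bottle are within 20 mm of where they began and 0.15 rad of upright (x of cap_a_center in the frame of discard_tray between -0.082 and 0.082 m and y of cap_a_center in the frame of discard_tray between -0.062 and 0.062 m and z of each of cap_a_center, cap_b_center, cap_c_center in the frame of discard_tray below 0.04 m and linear speed of each of cap_a, cap_b, cap_c below 0.03 m/s and x of cap_b_center in the frame of discard_tray between -0.082 and 0.082 m and y of cap_b_center in the frame of discard_tray between -0.062 and 0.062 m and x of cap_c_center in the frame of discard_tray between -0.082 and 0.082 m and y of cap_c_center in the frame of discard_tray between -0.062 and 0.062 m and distance of each of sample_pot_center, sample_vial_center, cylinder, amber_bottle from where it was at the start of the episode below 0.02 m and angle between each of sample_pot_center, sample_vial_center, cylinder, amber_bottle's own z axis and vertical below 0.15 rad); the robot touches nothing.
It fails at once if a cap is lifted: its centre rises to 80 mm above the bench (23 mm above where it lay) (height (world z) of any of cap_a_center, cap_b_center, cap_c_center above 0.08 m).
It fails at once if a bystander (pot, vial, measuring cylinder or bottle) is shifted by more than 20 mm or tipped by more than 0.3 rad (distance of any of sample_pot_center, sample_vial_center, cylinder, amber_bottle from where it was at the start of the episode above 0.02 m or angle between any of sample_pot_center, sample_vial_center, cylinder, amber_bottle's own z axis and vertical above 0.3 rad).
It also fails if it takes over 54 s, if anything falls off the work surface, if the arm or the gripper's body presses on something with over 40 N, if the wrist force passes 120 N, or if a joint passes its speed limit or range.

### The arm

A 6-joint arm with a two-finger parallel gripper is mounted at the origin on the work surface. World frame = base frame: x ahead of the robot, y to its left, z up, the work surface at z = 0. Lengths are in m, angles in rad, forces in N, time in s.
With the tool pointing down it reaches from about 0.2 to 0.875 m from the base axis. Payload 3.4 kg.
Tool frame: the origin (TCP) lies between the finger pads; the fingertips stand 25 mm ahead of it and the grasp point (between the pads) lies 6 mm ahead of it (r.nose_length is the z of the fingertips in the tool frame, in m); z points along the fingers, x is the direction in which the jaws open and shut, and the axes are right-handed (so a half turn about z gives the same grasp; the last joint's range is limited). The gripper opens to 94 mm and grips with 3 to 60 N. Pads are 16 mm wide; open, the fingers measure 119 mm over their backs; the gripper's body (75 mm by 177 mm) begins 78 mm behind the grasp point.
Start: joints at [-1.365, 0.276, 1.505, -0, 1.361, -0.121], TCP at [0.185, -0.545, 0.23] pointing down, gripper open.
Joint ranges: [-2.89, 2.89], [-0.75, 2.08], [0.22, 2.7], [-1.18, 4.32], [0.11, 2.71], [-2.7, 2.7]. Speed limits (rad/s): [2.57, 2.57, 3.14, 3.14, 3.14, 3.14].

### API

Orientations are given as a unit quaternion [w, x, y, z].
In Python, from plant import r, gripper_to, inverse_kinematics, vision, models, telemetry gives the robot as it stands. Calls block until the motion is done:
- r.move_to(position, orientation): joint-space move of the TCP to a pose.
- r.move_l(position, rot=None, vel=0.15, guard=None): straight line of the TCP; rot=None keeps the orientation; vel is the mean speed in m/s. With guard (N) it stops when the force on the tool has changed by that much, and returns True; else False.
- r.movej(angles): joint-space move.
- gripper_to(opening, f_grip=None): finger opening in m; f_grip is the grip in N (None keeps the last); returns when the fingers have stopped.
- r.hold(seconds).
- inverse_kinematics(position, orientation): joint angles nearest the present ones, or None.
- vision.snapshot(name): name is "side" or "top" or "wrist"; returns the picture (480x640x3 uint8, red, green, blue); there is no depth.
- vision.get_calibration(name): a dict with "fx", "fy", "cx", "cy" (pixels), "position" and "orientation" of the camera in the world. Camera axes: x right, y down, z forward; pixel columns grow to the right and rows downward; lengths in m; the calibration is good to about 2 mm. A picture is of the moment at which its call begins: read the wrist's pose just before it. get_calibration takes no time and is no camera call; for the wrist camera it gives the pose at the moment of the call.
A pose or a line that the arm cannot do raises r.PlanningError and nothing moves.
- r.sign_off(): hands the job in, once; it reports no verdict.
Trained networks look in the newest picture that a camera, given by its name, has taken for a name from the list of things; names that differ only in an ending like _2 or _b are one class to them, and where a whole thing is asked for, a point or a joint stands for the part that bears it (a point fixed in the world has none). Each returns a list of dicts, best first, with "score" (0 to 1); they miss things now and then, are a little off and sometimes report something else, mostly with a low value. They report only what shows in the picture. A call takes as long as a camera call. They do not tell look-alikes from the thing itself.
- models.boxes_of(thing, camera): "at" ([x, y, z] in m, in world coordinates, good to about 4 mm: the middle of the surface that is visible of it).
- models.regions_of(thing, camera): "pixels" (480x640 bool, what is visible of it).
- models.mark_of(thing, camera): "at" ([x, y, z] in m, in world coordinates, good to about 4 mm: a listed point, or the origin of a listed thing).
Readings, each from a call of its own:
- telemetry.current_t(): time.
- telemetry.current_joints(): joint angles.
- telemetry.current_dq(): joint speeds.
- telemetry.current_joint_efforts(): joint torques, N m.
- telemetry.current_ee_pos(): TCP position.
- telemetry.current_tool_rot(): TCP orientation.
- telemetry.current_wrist_force(): force on the tool from outside, world axes, zero at the start.
- telemetry.current_torque(): the same for the moment, N m.
- telemetry.current_opening(): finger opening in m.
Only numpy, scipy, OpenCV 4.12 (cv2) and the standard library are available. Lean on these libraries where they do the work, as an engineer would, in place of code of your own. Each camera call takes 0.05 s, during which the arm holds its last target.

## Working session

There is one attempt and no reset: what is moved stays moved. The work goes in short steps, each a Python script; the robot and the scene stay as the last script left them, time stands still between calls to the robot, and variables do not carry over. Pictures are saved under pics/ and viewed, and the job is handed in when it is done.

```bash
mkdir -p pics; ls; python3 - <<'E'
from plant import r, vision, models, telemetry
import cv2
for n in ("top","side","wrist"):
    im=vision.snapshot(n); cv2.imwrite(f"pics/{n}0.png",im[:,:,::-1])
    c=vision.get_calibration(n); print(n,c)
print(telemetry.current_t(), r.nose_length)
E
```

```text
pics
top {'fx': 589.5318428224351, 'fy': 589.5318428224351, 'cx': 315.2515352256182, 'cy': 246.73785446418412, 'position': array([ 0.45282754, -0.00651719,  0.99628442]), 'orientation': array([-0.03900606,  0.70852325, -0.70321629,  0.04427399])}
side {'fx': 594.4015396268427, 'fy': 594.4015396268427, 'cx': 317.0403260256463, 'cy': 244.5428044946305, 'position': array([-0.01717621,  0.65189283,  0.77167179]), 'orientation': array([ 0.1631609 , -0.33870619,  0.83002356, -0.41196786])}
wrist {'fx': 394.89456558709134, 'fy': 394.89456558709134, 'cx': 315.870633885101, 'cy': 242.62918143199585, 'position': array([ 0.25349815, -0.52147223,  0.38327659]), 'orientation': array([ 0.10238829,  0.80609559, -0.57815768, -0.07389342])}
0.15 0.025
```

View pics/top0.png

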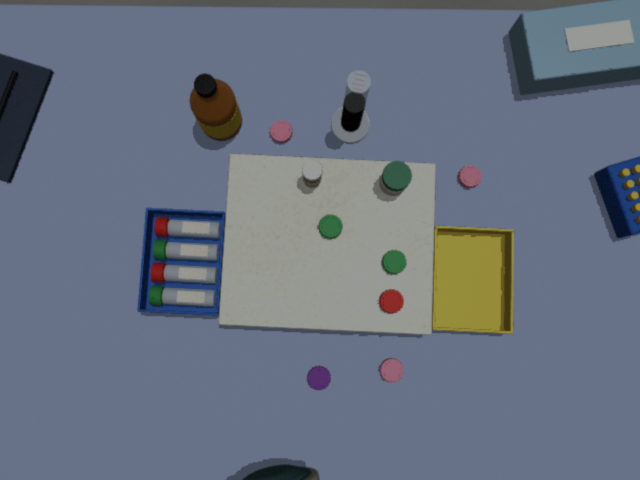

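View pics/side0.png

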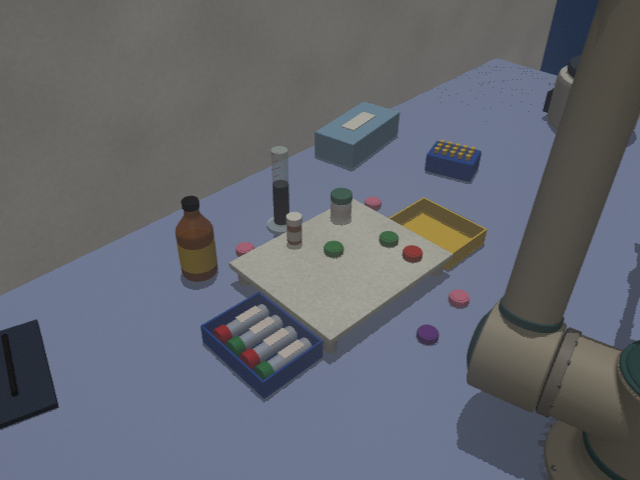

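The top view shows the deck with two green caps at (330,227) and (394,262) and a red one at (391,301). The yellow tray is at (473,280), against the −y end, and the blue tray is at (182,262). The pink and purple discs on the bench at (281,131), (470,177), (392,370) and (319,378) are look-alikes. Next I'll locate everything and check the numbers.

```bash
cat > h.py <<'E'
import numpy as np, cv2
from scipy.spatial.transform import Rotation as R
from plant import r, gripper_to, inverse_kinematics, vision, models, telemetry
def ray(cam,u,v,z):
    c=vision.get_calibration(cam); q=c['orientation']
    d=R.from_quat([q[1],q[2],q[3],q[0]]).apply([(u-c['cx'])/c['fx'],(v-c['cy'])/c['fy'],1])
    p=np.array(c['position']); return p+d*(z-p[2])/d[2]
def proj(cam,P):
    c=vision.get_calibration(cam); q=c['orientation']
    d=R.from_quat([q[1],q[2],q[3],q[0]]).inv().apply(np.array(P)-c['position'])
    return c['fx']*d[0]/d[2]+c['cx'], c['fy']*d[1]/d[2]+c['cy']
E
python3 - <<'E'
from h import *
np.set_printoptions(precision=4,suppress=True)
im=vision.snapshot("top")
for n in ["deck","discard_tray","keep_tray","cap_a_center","cap_b_center","sample_pot_center","sample_vial_center","cylinder","amber_bottle"]:
    for m in models.mark_of(n,"top"): print(n,m['at'],round(m['score'],2),np.round(proj("top",m['at'])))
# deck mask corners
m=models.regions_of("deck","top")[0]['pixels'].astype(np.uint8)
big=max(cv2.findContours(m,cv2.RETR_EXTERNAL,cv2.CHAIN_APPROX_NONE)[0],key=cv2.contourArea)
rr=cv2.minAreaRect(big)
for u,v in cv2.boxPoints(rr): print('corner',u,v,ray("top",u,v,0.05))
m=models.regions_of("discard_tray","top")[0]['pixels'].astype(np.uint8)
big=max(cv2.findContours(m,cv2.RETR_EXTERNAL,cv2.CHAIN_APPROX_NONE)[0],key=cv2.contourArea)
for u,v in cv2.boxPoints(cv2.minAreaRect(big)): print('tray',u,v,ray("top",u,v,0.04))
hsv=cv2.cvtColor(im,cv2.COLOR_RGB2HSV)
for n,(u,v) in dict(g1=(330,227),g2=(394,262),red=(391,301)).items():
    w=hsv[v-22:v+23,u-22:u+23]; s=(w[...,1]>140).astype(np.uint8)
    k,l,st,ce=cv2.connectedComponentsWithStats(s); i=1+np.argmax(st[1:,4])
    c=ce[i]+[u-22,v-22]; print(n,c,st[i],ray("top",*c,0.062))
E
```

```text
deck [0.5784, -0.0369, -0.001] 0.88 [329. 242.]
discard_tray [0.5214, -0.2673, 0.0027] 0.73 [465. 277.]
keep_tray [0.515, -0.2709, 0.0028] 0.62 [467. 281.]
keep_tray [0.546, 0.2066, -0.0] 0.56 [185. 260.]
cap_a_center [0.3675, -0.1385, 0.0062] 0.94 [390. 369.]
cap_a_center [0.5958, -0.037, 0.0617] 0.82 [330. 227.]
cap_a_center [0.3531, -0.0222, 0.0051] 0.66 [320. 377.]
cap_a_center [0.6938, -0.2804, 0.0082] 0.59 [471. 176.]
cap_b_center [0.4779, -0.133, 0.0586] 0.55 [390. 301.]
sample_pot_center [0.6728, -0.1398, 0.0793] 0.97 [396. 178.]
sample_vial_center [0.6802, -0.0061, 0.0829] 0.95 [311. 172.]
cylinder [0.7844, -0.0724, 0.0026] 0.81 [350. 125.]
amber_bottle [0.794, 0.1535, -0.0003] 0.73 [220. 119.]
corner 218.39655 323.91885 [0.4401 0.1399 0.05  ]
corner 227.10425 151.942 [0.7208 0.133  0.05  ]
corner 439.5722 162.69986 [ 0.7059 -0.2169  0.05  ]
corner 430.8645 334.6767 [ 0.4255 -0.1981  0.05  ]
tray 431.29312 331.21542 [ 0.4307 -0.2009  0.04  ]
tray 434.04147 225.4037 [ 0.6029 -0.2082  0.04  ]
tray 515.1686 227.5109 [ 0.6005 -0.3417  0.04  ]
tray 512.42017 333.32263 [ 0.4283 -0.3316  0.04  ]
g1 [323.8333 234.    ] [12 25  9  7 12] [ 0.5841 -0.0267  0.062 ]
g2 [384.0909 264.8182] [11 20  4 10 11] [ 0.5354 -0.1229  0.062 ]
red [390.756  301.0239] [ 11  11  23  23 418] [ 0.478 -0.133  0.062]
```

```bash
python3 - <<'E'
import cv2
im=cv2.imread("pics/top0.png")[140:350,200:520]
cv2.imwrite("pics/crop0.png",cv2.resize(im,None,fx=2.5,fy=2.5,interpolation=cv2.INTER_CUBIC))
E
```

```text
(no output)
```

View pics/crop0.png

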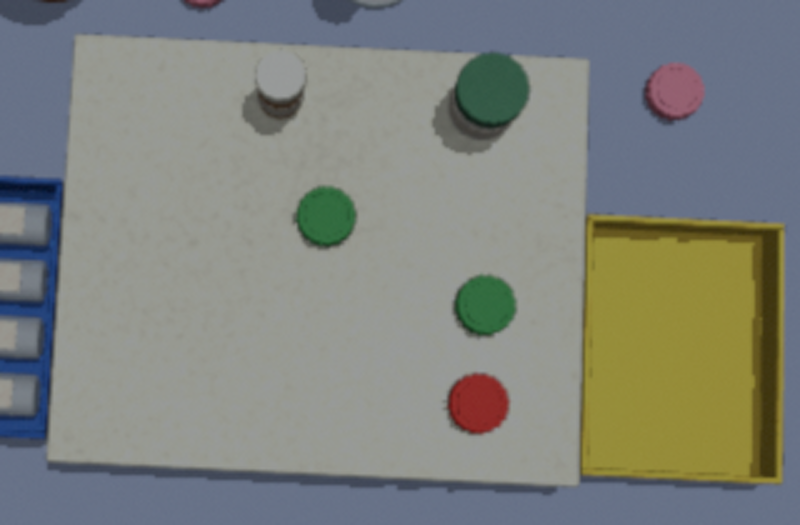

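In the crop, both green caps and the red one lie flat on the white deck. The pink discs are off the deck, on the bench. Next I'll refine the cap centres and edges with colour masks.

```bash
python3 - <<'E'
from h import *
np.set_printoptions(precision=4,suppress=True)
for cam in ("top","side"):
    im=vision.snapshot(cam); hsv=cv2.cvtColor(im,cv2.COLOR_RGB2HSV)
    for n,lo,hi in (("green",50,75),("red",0,4)):
        s=cv2.inRange(hsv,(lo,130,60),(hi,255,255))
        k,l,st,ce=cv2.connectedComponentsWithStats(s)
        for i in range(1,k):
            if st[i,4]>80: print(cam,n,ce[i],st[i],ray(cam,*ce[i],0.0625))
def X(x,y,z): return ray("top",200+x/2.5,140+y/2.5,z)
A,B,C,D=[X(*p,.05) for p in ((77,36),(588,60),(578,484),(48,461))]
print("deck",A,B,C,D,(A+B+C+D)/4)
for e in (A-B,D-C,A-D,B-C): print(np.linalg.norm(e),np.arctan2(e[1],e[0]))
T=[X(*p,.04) for p in ((588,216),(784,224),(780,482),(583,474))]
print("tray",T,sum(T)/4,np.linalg.norm(T[0]-T[3]),np.linalg.norm(T[0]-T[1]))
E
```

```text
top green [329.7013 226.384 ] [319 216  22  22 375] [ 0.5964 -0.036   0.0625]
top green [158.7632 248.7842] [153 241  13  17 190] [0.5581 0.2359 0.0625]
top green [393.5252 261.8196] [383 251  22  22 377] [ 0.5402 -0.1379  0.0625]
top green [155.0735 294.5686] [149 286  13  18 204] [0.4855 0.2389 0.0625]
top red [161.2717 226.5217] [156 218  12  18 184] [0.594  0.2332 0.0625]
top red [157.4652 271.9412] [152 264  13  17 187] [0.5212 0.2365 0.0625]
top red [390.7925 301.066 ] [379 290  24  23 424] [ 0.478  -0.133   0.0625]
side red [412.3938 250.9688] [403 246  19  11 160] [ 0.4793 -0.1333  0.0625]
deck [0.7167 0.1268 0.05  ] [ 0.7036 -0.2097  0.05  ] [ 0.4272 -0.1987  0.05  ] [0.4394 0.1386 0.05  ] [ 0.5717 -0.0357  0.05  ]
0.3367756353903167 1.5318867352913073
0.33749351141138534 1.5347267713199828
0.2776231011899808 -0.04251179214714532
0.2766629528417597 -0.03993443799683674
tray [array([ 0.6013, -0.2101,  0.04  ]), array([ 0.597, -0.339,  0.04 ]), array([ 0.4291, -0.331 ,  0.04  ]), array([ 0.4333, -0.204 ,  0.04  ])] [ 0.5152 -0.271   0.04  ] 0.16808611785487532 0.1290414710361673
```

The measurements agree with the given sizes: deck yaw is about −0.04 rad, and the tray comes out 168×129 mm with its centre at (0.515, −0.271). I'll push with the fingers 26 mm apart so that each 38 mm cap sits against both tips. The order is red, near green, then far green.

```bash
cat >> h.py <<'E'
yaw=-0.040; ex=np.array([np.cos(yaw),np.sin(yaw)]); ey=np.array([-np.sin(yaw),np.cos(yaw)])
TC=np.array([0.5152,-0.271]); ZT=0.053+0.025
def quat(d):  # tool down, jaw axis perpendicular to push direction d
    q0=telemetry.current_tool_rot(); x0=R.from_quat([q0[1],q0[2],q0[3],q0[0]]).as_matrix()[:,0]
    x=np.array([-d[1],d[0],0]); x=x if x@x0>0 else -x
    z=np.array([0,0,-1.]); q=R.from_matrix(np.c_[x,np.cross(z,x),z]).as_quat()
    return [q[3],q[0],q[1],q[2]]
def push(p,xt,back=0.045,yend=0.036):
    p=np.array(p); e=TC+xt*ex+yend*ey; d=(e-p)/np.linalg.norm(e-p); s=p-back*d; q=quat(d)
    r.move_to([*s,0.18],q); r.move_l([*s,ZT],vel=0.12); f0=telemetry.current_wrist_force()
    r.move_l([*e,ZT],vel=0.09); print("end",telemetry.current_ee_pos(),telemetry.current_wrist_force(),f0)
    r.move_l([*e,0.18],vel=0.2); print("t",telemetry.current_t())
def snap(cam,name):
    im=vision.snapshot(cam); cv2.imwrite(f"pics/{name}.png",im[:,:,::-1]); return im
E
python3 - <<'E'
from h import *
gripper_to(0.026); print(telemetry.current_opening())
push([0.478,-0.133],-0.042)
snap("top","top1"); snap("side","side1")
E
```

```text
0.02625691032026804
end [ 0.47463975 -0.23283516  0.07801682] [-0.52486375 -0.19553407  0.00192732] [-0.55131799  0.54150075  0.35782371]
t 7.3667
```

View pics/top1.png

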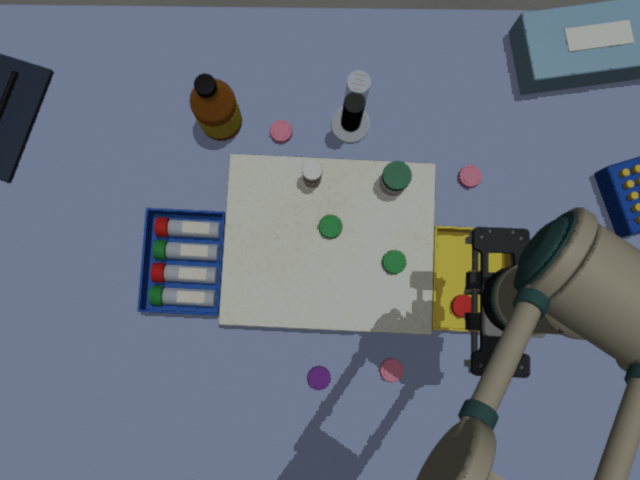

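View pics/side1.png

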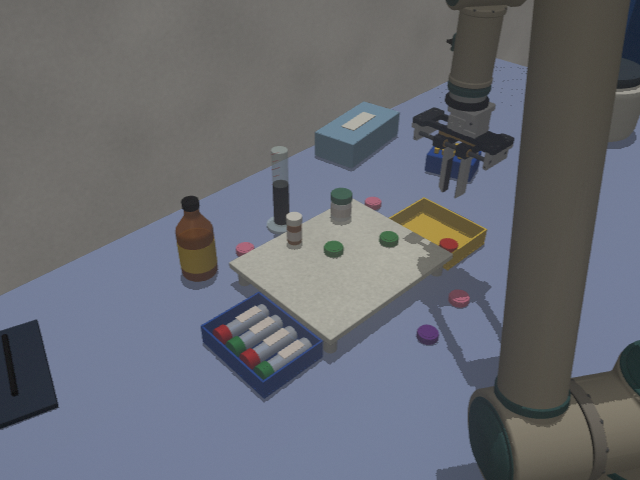

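The red cap now lies in the yellow tray at top (462,306) and side (448,245), and nothing else has moved. Next is the near green cap.

```bash
python3 - <<'E'
from h import *
push([0.5402,-0.1379],0.010)
a=snap("top","top2"); b=snap("side","side2")
cv2.imwrite("pics/both2.png",np.hstack([a[140:350,200:560],b[150:360,230:520]])[:,:,::-1])
E
```

```text
end [ 0.52668569 -0.23490276  0.07800896] [-0.01773941  0.29828791 -0.16943127] [0.04893662 0.41113578 1.03596853]
t 11.5417
```

View pics/both2.png

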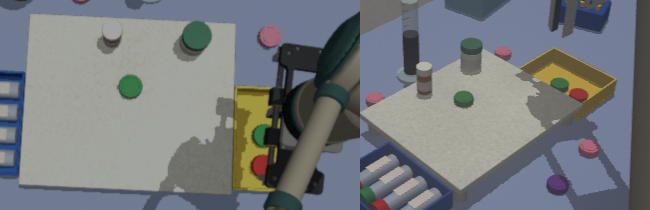

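The near green cap is in the tray beside the red one, and the far green cap is still at top (330,226). I'll push that one now.

```bash
python3 - <<'E'
from h import *
push([0.5964,-0.036],0.046)
p=telemetry.current_ee_pos(); r.move_l([p[0]-0.05,-0.5,0.26],vel=0.25)
a=snap("top","top3"); b=snap("side","side3")
cv2.imwrite("pics/both3.png",np.hstack([a[60:350,190:540],b[130:420,180:520]])[:,:,::-1])
hsv=cv2.cvtColor(a,cv2.COLOR_RGB2HSV)
for n,lo,hi in (("green",50,75),("red",0,4)):
    k,l,st,ce=cv2.connectedComponentsWithStats(cv2.inRange(hsv,(lo,130,40),(hi,255,255)))
    for i in range(1,k):
        if st[i,4]>80 and ce[i][0]>230:
            q=ray("top",*ce[i],0.018)[:2]-TC; print(n,ce[i],st[i,4],"tray xy",q@ex,q@ey)
for n in ["sample_pot_center","sample_vial_center","cylinder","amber_bottle"]:
    for m in models.mark_of(n,"top")[:1]: print(n,m['at'],m['score'])
print(telemetry.current_t())
E
```

```text
end [ 0.56264005 -0.23657281  0.07802182] [ 0.41621547 -0.54092359  0.64909977] [ 0.15737549  0.21996413 -0.21767879]
t 17.2167
green [462.38461538 263.85302198] 728 tray xy 0.026185068553684583 0.012935472779052385
red [462.52910053 305.88359788] 378 tray xy -0.043617508304853086 0.011462639575690771
sample_pot_center [0.6747, -0.1395, 0.0753] 0.86
sample_vial_center [0.6771, -0.0056, 0.0827] 0.57
cylinder [0.7882, -0.0742, 0.0045] 0.67
amber_bottle [0.7928, 0.1537, -0.0018] 0.55
18.7833
```

View pics/both3.png

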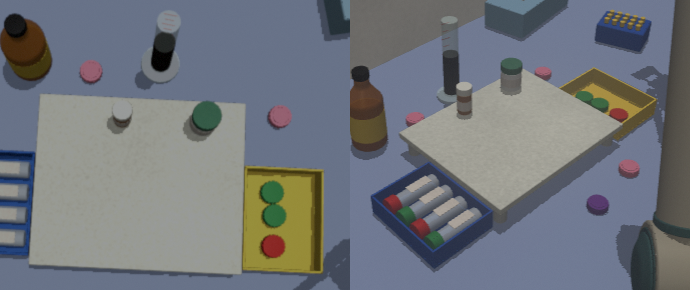

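All three caps lie in the yellow tray and the deck is clear. The bystanders are where they started, within the networks' accuracy, and the arm is clear of everything.

```bash
python3 - <<'E'
from h import *
r.hold(0.3); print(telemetry.current_wrist_force(), np.abs(telemetry.current_dq()).max()); r.sign_off()
E
```

```text
[-0.13301384 -0.14022141 -0.16723079] 0.0022339995672141975
the job is handed in; nothing more can be done
```

All three caps, one red and two green, are in the yellow tray. I pushed each one along the deck and off its −y end with the fingertips 26 mm apart and 3 mm above the deck, and nothing was gripped or lifted. I handed the job in at about 19 s of the 54 s allowed; `sign_off` reports no verdict.

**Last pictures:**
- **Caps:** they lie in a row in the tray. The red cap is at (−44, 11) mm in the tray's frame. The two green caps merged into one blob in the colour mask, centred at (26, 13) mm, but the picture shows them as two separate discs. All are well inside the limits.
- **Bystanders:** the pot, vial, cylinder and bottle are upright. They read within about 4 mm of their starting positions, which is the networks' own accuracy.
- **Arm:** it was parked clear of everything, with wrist force near zero.

**What disagreed:** at the start the networks missed the green cap nearer the tray and marked pink and purple look-alikes on the bench as caps. I used colour masks and the pictures to find the caps instead. The networks also once reported the yellow tray as the blue one, so I went by colour there too.

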